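# Tighten the strap clamp of a soil test cell

### The job

Take the square-headed hex key from its wooden stand, find by feel the hex socket screw down in the slot of the clamp strap and seat the key fully in it without pressing hard. Turn the screw clockwise (seen from above), regrasping the head after each part turn, until it comes up against its stop, without forcing it. Leave the key standing upright, fully seated in the screw, let go of it, and leave the tins and the cutting ring as they are.

Things in the scene. Friction and masses are not known exactly. Their poses are not given: they have to be found in the camera images.
- key_handle (a point): centre of the square head of the dark steel square-headed hex key (about 280 g), 82 mm above its tip. The key stands upright in the wooden stand. Head at the key's top: 26 x 26 mm (sides square to the key's x and y), 18 mm tall. Shaft: hexagon 16 mm across flats, 18.5 mm over corners, two of its corners on the key's x axis; its lowest 4 mm are a round cone, 10 mm across at the tip
- key_tip (a point): the lowest point of the same key, on its axis, 82 mm below the head's centre; it rests 15 mm above the table in the stand
- key: the same square-headed hex key: origin at its tip, z up the shaft, x square to one side of the head
- stand: wooden block, 70 x 70 x 55 mm high, fixed, with a round hole 21 mm wide and 40 mm deep in its top in which the key stands; origin at the centre of its underside, z up
- slot (a point): middle of the slot's mouth in the top face of the clamp's steel strap, 50 mm above the table; x along the slot. Slot 58 mm long, 30 mm wide (y), 8 mm deep. In its floor, flush, lies the screw head (28 mm across), centred across the slot but up to 12 mm either way along it from this point, and stiff there. Its hex socket is 17.6 mm across flats, 14 mm deep
- slot_floor (a point): the point 8 mm below slot, at the level of the slot's floor and of the screw's top; axes as the clamp
- clamp: the fixed clamp with all it carries: grey base plate 270 x 120 x 14 mm, steel strap 156 x 60 mm with the slot, a round test cell 104 mm wide, 72 mm high, its centre 118 mm from the slot's middle in +x, and the screw; origin on the table below the slot's middle, x along the slot, z up
- screw (a joint): turn of the screw in rad, growing clockwise seen from above; it stops hard at 3.3 (tight) and starts somewhere from 0 to 0.6. It turns with a steady light drag of about 0.06 N m and stays where it is left. At 0 two flats of its socket are parallel to the slot, so the key fits when its x axis is turned by a multiple of 60 degrees from the slot's x less this angle
- tin_a: open aluminium sample tin, 58 mm across, 35 mm high, standing on the bench; origin under its centre
- tin_b: a second tin of the same kind
- cutting_ring: steel sample ring, 68 mm across, 20 mm high, lying on the bench; origin under its centre
There are look-alikes about, which are no part of the job. Of the things shaped like the key, the dark steel one is meant.

How it is judged:
On the way, in this order (a step that is already met when the one before it is completed fails the run):
1. the key is lifted clear of the stand (height (world z) of key_tip above 0.057 m), for 0.1 s.
2. the key is seated in the screw: its tip is more than 10 mm below the slot's floor and it stands within 0.14 rad of upright (z of key_tip in the frame of slot_floor below -0.01 m and horizontal distance between key_tip and slot_floor below 0.018 m and angle between key's own z axis and vertical below 0.14 rad), for 0.2 s.
3. the screw has been turned up to its stop with the key in it (value of joint screw above 3.15 rad and z of key_tip in the frame of slot_floor below -0.008 m), for 0.1 s.
At the end, for the whole second after the job is handed in: The screw stands within 0.15 rad of its stop (above 3.15), and the key, released and at rest, stands in it upright within 0.14 rad with its tip more than 10 mm below the slot's floor (all of step 2 and value of joint screw above 3.15 rad and linear speed of key below 0.02 m/s and contact force between the fingers and key below 0.1 N); the robot touches nothing.
It fails at once if the key is pressed on the clamp or its screw with more than 30 N while it is not yet 8 mm deep in the socket (contact force between key and clamp above 30 N and z of key_tip in the frame of slot_floor above -0.008 m).
It fails at once if the key bears on the screw with more than 60 N (the screw is forced against its stop) (contact force between key and clamp above 60 N).
It fails at once if the fingers push on the clamp with more than 25 N (contact force between the fingers and clamp above 25 N).
It fails at once if a tin or the cutting ring is moved by more than 20 mm (distance of any of tin_a, tin_b, cutting_ring from where it was at the start of the episode above 0.02 m).
It also fails if it takes over 72 s, if anything falls off the work surface, if the arm or the gripper's body presses on something with over 40 N, if the wrist force passes 120 N, or if a joint passes its speed limit or range.

### The arm

A 7-joint arm with a two-finger parallel gripper is mounted at the origin on the work surface. World frame = base frame: x ahead of the robot, y to its left, z up, the work surface at z = 0. Lengths are in m, angles in rad, forces in N, time in s.
With the tool pointing down it reaches from about 0.425 to 1.025 m from the base axis. Payload 9.4 kg.
Tool frame: the origin (TCP) lies midway between the tips of the shut fingers; the grasp point (between the pads) lies 19 mm behind it; z points along the fingers, y is the direction in which the jaws open and shut (so a half turn about z gives the same grasp; the last joint's range is limited). The gripper opens to 93 mm and grips with 3 to 60 N. Pads are 15 mm wide; open, the fingers measure 128 mm over their backs; the gripper's body (75 mm by 188 mm) begins 65 mm behind the grasp point.
Start: joints at [-1.404, 0.599, -0.003, 1.599, 0.002, 0.943, -0.08], TCP at [0.175, 0.704, 0.219] pointing down, gripper open.
Joint ranges: [-2.57, 2.57], [-0.35, 1.97], [-1.29, 1.29], [0.11, 2.56], [-1.05, 4.19], [0.11, 1.86], [-2.63, 2.63]. Speed limits (rad/s): [2.22, 2.22, 3.01, 3.01, 3.14, 3.14, 3.14].

### API

Orientations are given as a unit quaternion [x, y, z, w].
In Python, from cell import move_pose, move_l, move_joints, gripper_open, close, dwell, inverse_kinematics, get_obs, grab_frame, camera_info, MotionError, job_done gives the robot as it stands. Calls block until the motion is done:
- move_pose(position, orientation): joint-space move of the TCP to a pose.
- move_l(position, rate=0.15, ori=None): straight line of the TCP; ori=None keeps the orientation; rate is the mean speed in m/s.
- move_joints(angles): joint-space move.
- gripper_open() and close(): open the fingers fully, or close them until they stop; the grip force is fixed at half the most.
- dwell(seconds).
- inverse_kinematics(position, orientation): joint angles nearest the present ones, or None.
- get_obs(): the state.
- grab_frame(name): name is "scene" or "top"; returns (picture, depth): 480x640x3 uint8, red, green, blue; 480x640 float32, m along the optical axis (not along the pixel's ray), 0 where there is no reading.
- camera_info(name): a dict with "intrinsics" (3x3 intrinsics, pixels), "k1" (the pictures are not rectified: a ray, as slopes to the right and down, at radius r is drawn at 1 + k1 r^2 times it, then the intrinsics apply), "view" (4x4, takes a point from world to camera coordinates). Camera axes: x right, y up, looking along -z (the intrinsics and any distortion apply to the point x, -y, -z); pixel columns grow to the right and rows downward; lengths in m; the calibration is good to about 2 mm. A picture is of the moment at which its call begins. camera_info takes no time and is no camera call.
A pose or a line that the arm cannot do raises MotionError and nothing moves.
- job_done(): hands the job in, once; it reports no verdict.
The state is a dict: "time_s": time; "qpos": joint angles; "qd": joint speeds; "tau": joint torques, N m; "tool_pos": TCP position; "tcp_rot": TCP orientation; "wrist_force": force on the tool from outside, world axes, zero at the start; "torque": the same for the moment, N m; "grip_width": finger opening in m.
Only numpy, scipy, OpenCV 4.12 (cv2) and the standard library are available. Lean on these libraries where they do the work, as an engineer would, in place of code of your own. Each camera call takes 0.05 s, during which the arm holds its last target.

## Working session

There is one attempt and no reset: what is moved stays moved. The work goes in short steps, each a Python script; the robot and the scene stay as the last script left them, time stands still between calls to the robot, and variables do not carry over. Pictures are saved under pics/ and viewed, and the job is handed in when it is done.

```bash
ls; mkdir -p pics; python3 - <<'E'
from cell import *
import cv2,numpy as np
for n in ("scene","top"):
    p,d=grab_frame(n); cv2.imwrite(f"pics/{n}0.png",p[:,:,::-1]); np.savez(f"{n}0.npz",p=p,d=d)
    print(n,camera_info(n), (d>0).mean())
o=get_obs(); print({k:np.round(v,3) for k,v in o.items()})
E
```

```text
pics
scene {'intrinsics': array([[616.73851111,   0.        , 322.77476951],
       [  0.        , 616.73851111, 237.05832819],
       [  0.        ,   0.        ,   1.        ]]), 'k1': -0.17207138579319511, 'view': array([[-0.39900801,  0.91694393, -0.00253606,  0.30253024],
       [-0.72744419, -0.31486104,  0.60966177,  0.35973593],
       [ 0.55822716,  0.24510478,  0.79265761, -1.42686088],
       [ 0.        ,  0.        ,  0.        ,  1.        ]])} 0.9958984375
top {'intrinsics': array([[499.5076075 ,   0.        , 317.34725346],
       [  0.        , 499.5076075 , 247.84795458],
       [  0.        ,   0.        ,   1.        ]]), 'k1': -0.14406341799148323, 'view': array([[-0.04441972, -0.99900912,  0.00276791, -0.07973714],
       [ 0.97419426, -0.04270228,  0.22163497, -0.6160729 ],
       [-0.22129716,  0.01254145,  0.97512577, -0.60457362],
       [ 0.        ,  0.        ,  0.        ,  1.        ]])} 0.995947265625
{'time_s': np.float64(0.1), 'qpos': array([-1.404,  0.6  , -0.003,  1.6  ,  0.002,  0.943, -0.08 ]), 'qd': array([-0.001, -0.002,  0.001, -0.002, -0.   ,  0.001, -0.   ]), 'tau': array([ 4.0000e-03, -7.6655e+01,  1.5020e+00, -2.5294e+01, -5.2000e-02,
        1.4000e-02,  0.0000e+00]), 'tool_pos': array([0.175, 0.703, 0.218]), 'tcp_rot': array([ 0.122,  0.993, -0.001, -0.   ]), 'wrist_force': array([ 0.294,  0.012, -0.981]), 'torque': array([-0.063, -0.046, -0.017]), 'grip_width': np.float64(0.093)}
```

View pics/scene0.png

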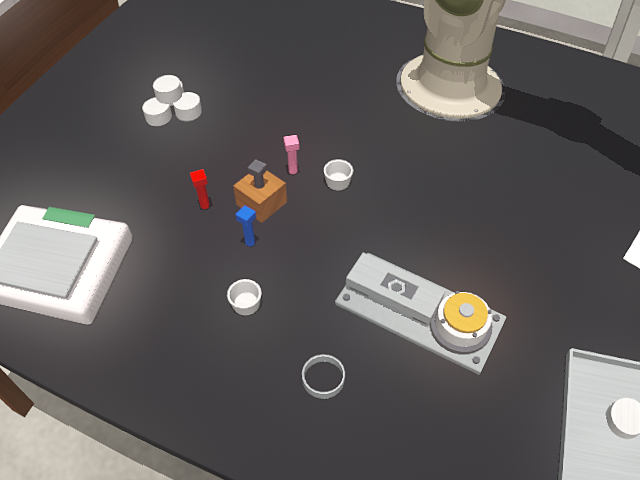

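View pics/top0.png

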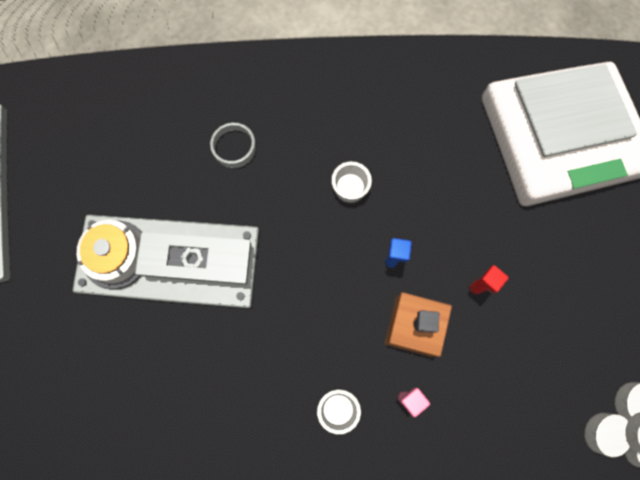

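Candidates shaped like the key: dark one at scene (258,172)/top (429,321) in the wooden stand, red (202,190)/(493,279), blue (248,227)/(400,249), pink (292,155)/(415,402). The dark one fits because it is dark steel and stands in the wood. I'll confirm it in an enlarged crop.

```bash
cat > h.py <<'E'
import numpy as np,cv2
from cell import *
def cloud(n,d):
    c=camera_info(n);K=c['intrinsics'];k=c['k1'];V=c['view']
    v,u=np.mgrid[0:480,0:640].astype(float)
    return px2w(n,u,v,d)
def rays(n,u,v):
    c=camera_info(n);K=c['intrinsics'];k=c['k1']
    x=(np.asarray(u,float)-K[0,2])/K[0,0];y=(np.asarray(v,float)-K[1,2])/K[1,1]
    a,b=x.copy(),y.copy()
    for _ in range(20):
        f=1+k*(a*a+b*b);a=x/f;b=y/f
    return a,b
def px2w(n,u,v,d):
    a,b=rays(n,u,v);V=camera_info(n)['view']
    P=np.stack([a*d,-b*d,-np.asarray(d)*np.ones_like(a)],-1)
    return (P-V[:3,3])@V[:3,:3]
def atz(n,u,v,z):
    V=camera_info(n)['view'];o=-V[:3,:3].T@V[:3,3]
    D=px2w(n,u,v,1.0)-o
    return o+D*((z-o[2])/D[...,2])[...,None]
def w2px(n,P):
    c=camera_info(n);K=c['intrinsics'];V=c['view'];q=np.asarray(P)@V[:3,:3].T+V[:3,3]
    a=q[...,0]/-q[...,2];b=-q[...,1]/-q[...,2];f=1+c['k1']*(a*a+b*b)
    return np.stack([a*f*K[0,0]+K[0,2],b*f*K[1,1]+K[1,2]],-1)
def tri(u1,v1,u2,v2):
    L=[]
    for n,u,v in(("scene",u1,v1),("top",u2,v2)):
        V=camera_info(n)['view'];o=-V[:3,:3].T@V[:3,3];D=px2w(n,u,v,1.0)-o;D/=np.linalg.norm(D);L.append((o,D))
    A=sum(np.eye(3)-np.outer(D,D) for o,D in L);B=sum((np.eye(3)-np.outer(D,D))@o for o,D in L)
    x=np.linalg.solve(A,B);return x,[np.linalg.norm((np.eye(3)-np.outer(D,D))@(x-o)) for o,D in L]
E
python3 - <<'E'
from h import *
S=np.load('scene0.npz');T=np.load('top0.npz')
def crop(p,x,y,w,h,s): return cv2.resize(p[y:y+h,x:x+w,::-1],None,fx=s,fy=s,interpolation=cv2.INTER_CUBIC)
cv2.imwrite('pics/keyc.png',np.hstack([crop(S['p'],215,145,90,80,4),crop(T['p'],375,280,90,80,4)]))
cv2.imwrite('pics/clampc.png',np.vstack([crop(S['p'],330,245,180,75,4),crop(T['p'],65,210,200,75,4)[:, :720]]))
for n,D in(("scene",S),("top",T)):
    C=cloud(n,D['d'])
    if n=="top":
        R=dict(key=(410,445,300,340),stand=(380,460,285,365),clamp=(70,262,210,310))
    else: R=dict(key=(245,270,158,190),clamp=(335,510,250,370))
    for k,(a,b,c,d) in R.items():
        P=C[c:d,a:b].reshape(-1,3)
        h,e=np.histogram(P[:,2],np.arange(-.01,.14,.005)); print(n,k,list(zip(np.round(e,3),h)))
E
```

```text
scene key [(np.float64(-0.01), np.int64(1)), (np.float64(-0.005), np.int64(81)), (np.float64(0.0), np.int64(103)), (np.float64(0.005), np.int64(1)), (np.float64(0.01), np.int64(0)), (np.float64(0.015), np.int64(0)), (np.float64(0.02), np.int64(0)), (np.float64(0.025), np.int64(0)), (np.float64(0.03), np.int64(0)), (np.float64(0.035), np.int64(0)), (np.float64(0.04), np.int64(0)), (np.float64(0.045), np.int64(1)), (np.float64(0.05), np.int64(134)), (np.float64(0.055), np.int64(166)), (np.float64(0.06), np.int64(14)), (np.float64(0.065), np.int64(16)), (np.float64(0.07), np.int64(19)), (np.float64(0.075), np.int64(14)), (np.float64(0.08), np.int64(8)), (np.float64(0.085), np.int64(8)), (np.float64(0.09), np.int64(29)), (np.float64(0.095), np.int64(30)), (np.float64(0.1), np.int64(61)), (np.float64(0.105), np.int64(109)), (np.float64(0.11), np.int64(2)), (np.float64(0.115), np.int64(0)), (np.float64(0.12), np.int64(0)), (np.float64(0.125), np.int64(0)), (np.float64(0.13), np.int64(0)), (np.float64(0.135), np.int64(0))]
scene clamp [(np.float64(-0.01), np.int64(5)), (np.float64(-0.005), 
[... 3407 characters left out ...]
p.int64(182)), (np.float64(0.04), np.int64(798)), (np.float64(0.045), np.int64(2354)), (np.float64(0.05), np.int64(1916)), (np.float64(0.055), np.int64(535)), (np.float64(0.06), np.int64(637)), (np.float64(0.065), np.int64(1124)), (np.float64(0.07), np.int64(193)), (np.float64(0.075), np.int64(0)), (np.float64(0.08), np.int64(0)), (np.float64(0.085), np.int64(0)), (np.float64(0.09), np.int64(0)), (np.float64(0.095), np.int64(0)), (np.float64(0.1), np.int64(0)), (np.float64(0.105), np.int64(0)), (np.float64(0.11), np.int64(0)), (np.float64(0.115), np.int64(0)), (np.float64(0.12), np.int64(0)), (np.float64(0.125), np.int64(0)), (np.float64(0.13), np.int64(0)), (np.float64(0.135), np.int64(0))]
```

View pics/keyc.png

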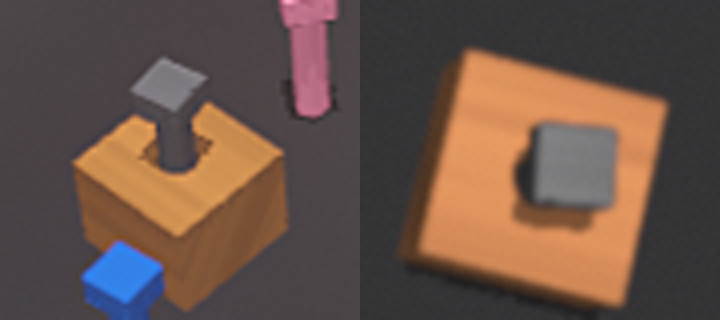

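View pics/clampc.png

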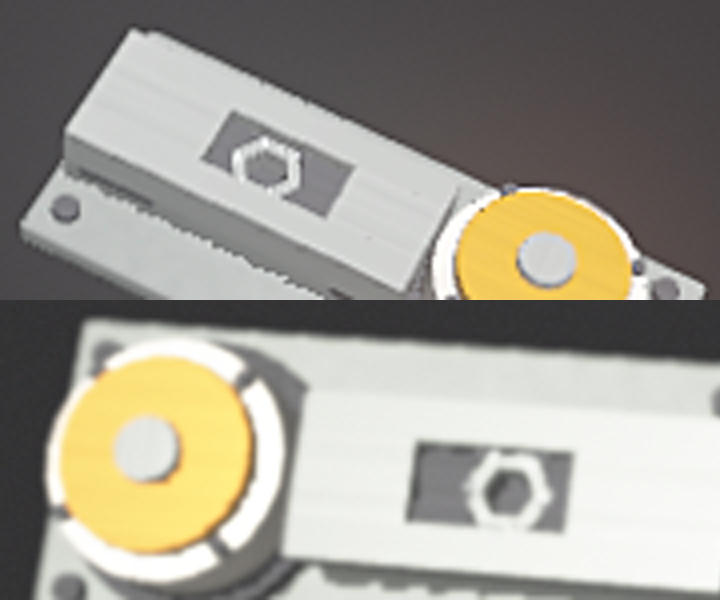

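```bash
python3 - <<'E'
from h import *
S=np.load('scene0.npz');T=np.load('top0.npz')
for n,D in(("scene",S),("top",T)):
    C=cloud(n,D['d']); P=C.reshape(-1,3)
    def rect(sel,name):
        Q=P[sel]; r=cv2.minAreaRect((Q[:,:2]*1000).astype(np.float32)); print(n,name,len(Q),np.round(r[0],1),np.round(r[1],1),round(r[2],1),'medz',round(np.median(Q[:,2])*1000,1),'mean',np.round(Q.mean(0)*1000,1))
    # key head top
    ks=w2px
    v,u=np.mgrid[0:480,0:640]
    if n=="top": mk=(u>410)&(u<445)&(v>305)&(v<338); ms=(u>380)&(u<460)&(v>285)&(v<365); mc=(u>65)&(u<265)&(v>205)&(v<315)
    else: mk=(u>242)&(u<275)&(v>155)&(v<180); ms=(u>225)&(u<295)&(v>160)&(v<220); mc=(u>330)&(u<510)&(v>250)&(v<370)
    mk,ms,mc=[m.ravel() for m in(mk,ms,mc)]
    z=P[:,2]
    rect(mk&(z>.1),'keytop'); rect(ms&(z>.048)&(z<.06),'standtop')
    rect(mc&(z>.045)&(z<.056),'strap'); rect(mc&(z>.009),'clamp'); rect(mc&(z>.06),'cell')
    rect(mc&(z>.036)&(z<.0445),'floor')
E
```

```text
scene keytop 175 [839.6 -39.1] [813.3  31.9] 31.3 medz 105.7 mean [ 521.4 -231.1  119.4]
scene standtop 941 [ 508.7 -239.2] [72.3 71.5] 70.9 medz 54.9 mean [ 515.1 -235.7   54.7]
scene strap 2888 [625.2 112.8] [247.3  88.2] 87.0 medz 50.7 mean [620.6  85.3  50.7]
scene clamp 10095 [860.5  89.9] [270.9 607.3] 82.7 medz 42.5 mean [643.6 125.5  45.8]
scene cell 1524 [886.1 182.7] [ 73.8 584.7] 87.4 medz 66.8 mean [667.  193.1 120.6]
scene floor 728 [624.2 115.2] [243.7  69.5] 79.5 medz 41.8 mean [631.2  96.5  41.2]
top keytop 422 [ 492.7 -175.3] [ 30.4 162.2] 10.6 medz 106.0 mean [ 504.2 -239.3  108.9]
top standtop 2250 [ 504.4 -240.7] [71.1 70.9] 72.2 medz 55.2 mean [ 503.5 -238.1   55.2]
top strap 4493 [621.9 112.2] [247.6  86.4] 86.9 medz 49.9 mean [611.7  81.4  50.2]
top clamp 14093 [600.6  66.1] [396.  165.3] 72.7 medz 42.8 mean [609.6 107.4  40.7]
top cell 2043 [570.   56.3] [368.7  75.4] 66.8 medz 65.7 mean [618.  178.1  94.8]
top floor 934 [613.2  98.3] [216.1  82.9] 83.3 medz 41.6 mean [609.3  83.9  41.4]
```

The crop confirms it: the dark grey square head stands in the wooden block's hole. Next I enlarge the slot and the head to read their corners.

```bash
python3 - <<'E'
from h import *
S=np.load('scene0.npz')['p'];T=np.load('top0.npz')['p']
def crop(p,x,y,w,h,s,name):
    c=cv2.resize(p[y:y+h,x:x+w,::-1],None,fx=s,fy=s,interpolation=cv2.INTER_CUBIC).astype(float)
    c=np.clip((c-c.min())/(np.percentile(c,99.5)-c.min())*255,0,255).astype(np.uint8)
    for i in range(0,w,5): cv2.putText(c,str(x+i),(int((i+.5)*s)-10,10),0,.35,(0,0,255),1); cv2.line(c,(int((i+.5)*s),12),(int((i+.5)*s),16),(0,0,255),1)
    for i in range(0,h,5): cv2.putText(c,str(y+i),(0,int((i+.5)*s)+4),0,.35,(0,0,255),1); cv2.line(c,(24,int((i+.5)*s)),(28,int((i+.5)*s)),(0,0,255),1)
    cv2.imwrite(name,c)
crop(S,375,265,50,40,16,'pics/s_slot.png'); crop(T,162,238,50,40,16,'pics/t_slot.png')
crop(S,240,152,40,37,16,'pics/s_key.png'); crop(T,405,302,50,37,16,'pics/t_key.png')
E
```

```text
(no output)
```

View pics/s_slot.png

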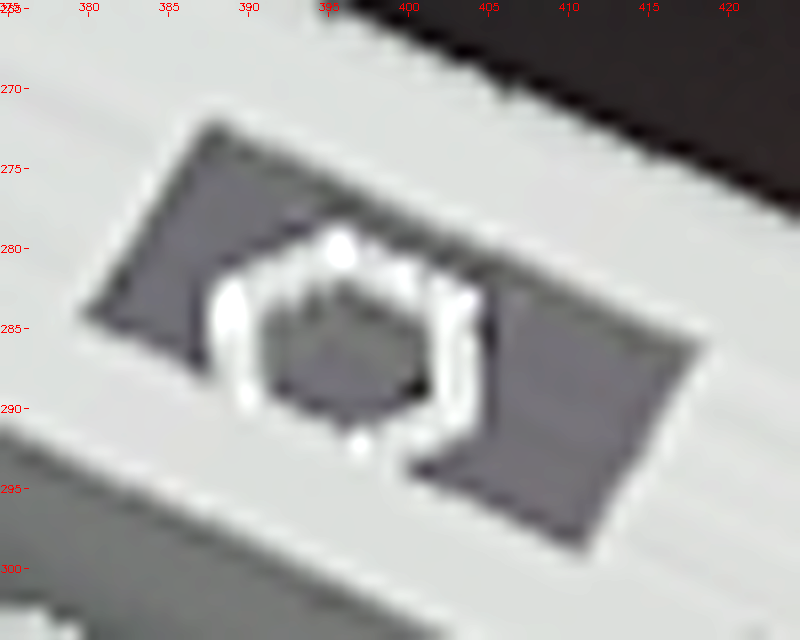

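View pics/t_slot.png

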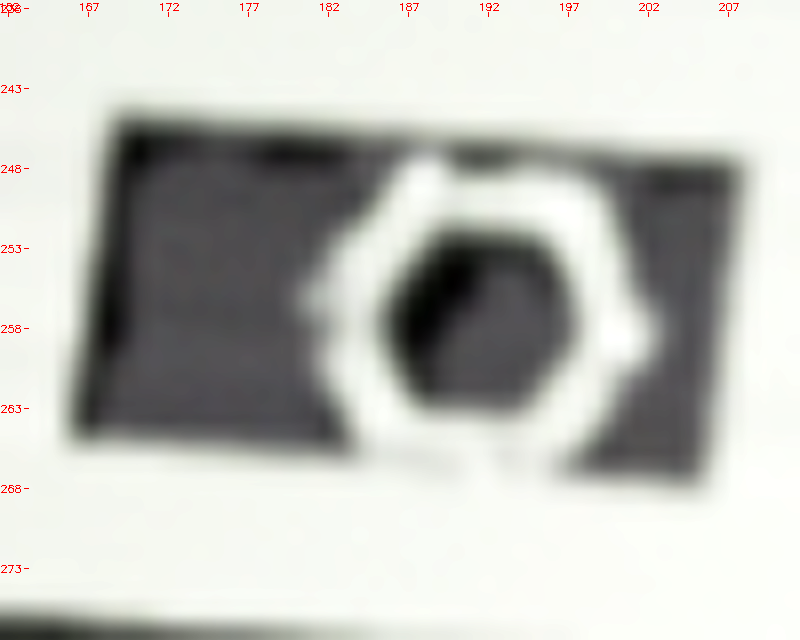

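View pics/s_key.png

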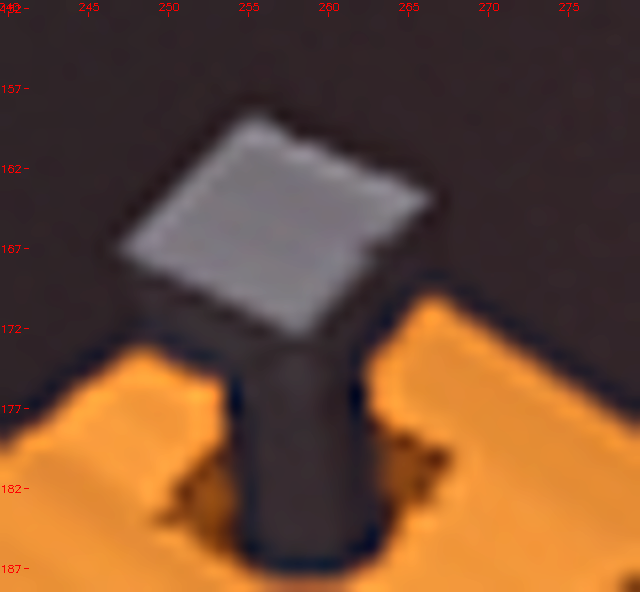

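View pics/t_key.png

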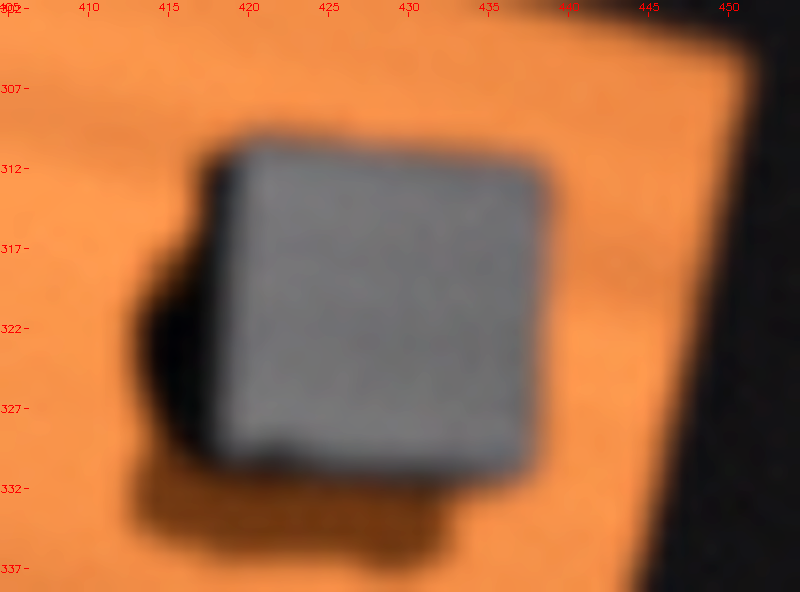

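```bash
python3 - <<'E'
from h import *
def q(n,pts,z):
    P=np.array(pts,float);W=atz(n,P[:,0],P[:,1],z)*1000;return W[:,:2]
def rep(nm,W,per=90):
    e=np.roll(W,-1,0)-W;L=np.hypot(*e.T);a=np.degrees(np.arctan2(e[:,1],e[:,0]))
    print(nm,'ctr',W.mean(0).round(1),'L',L.round(1),'ang',a.round(1), 'mod',(a%per).round(1))
ss=[(387.8,272.3),(418.3,286),(411,298.8),(380,284.3)];ts=[(169,245.3),(207.8,247.5),(205.3,267.8),(166.5,265)]
sk=[(255.2,159),(266.3,164),(258,172.3),(247,167)];tk=[(419.5,310.2),(438.8,311.5),(437.3,331.3),(418,330.8)]
sh=[(396,282.5),(401.5,285),(401.5,289),(396.5,291.5),(391.5,288.5),(391,284.8)];th=[(185.7,257.5),(189.5,252),(196,252),(198,257.5),(194.5,263.5),(188,263)]
rep('s slot',q('scene',ss,.05));rep('t slot',q('top',ts,.05))
rep('s key',q('scene',sk,.106));rep('t key',q('top',tk,.106))
rep('s hex',q('scene',sh,.042),60);rep('t hex',q('top',th,.042),60)
for a,b,nm in((ss,ts,'slot'),(sk,tk,'key'),(sh,th,'hex')):
    a=np.mean(a,0);b=np.mean(b,0);x,r=tri(*a,*b);print(nm,'tri',(x*1000).round(1),np.round(np.array(r)*1e3,2))
# stand hole: ok; cell centre
E
```

```text
s slot ctr [613.9  76.5] L [56.8 28.9 57.4 28.2] ang [ 84.   -6.4 -96.6 172.4] mod [84.  83.6 83.4 82.4]
t slot ctr [612.1  75.2] L [55.7 28.9 55.4 28.3] ang [-95.8 173.2  83.6  -6.1] mod [84.2 83.2 83.6 83.9]
s key ctr [ 508.2 -239.8] L [24.9 24.9 24.9 24.4] ang [ 82.  -10.1 -99.1 169.8] mod [82.  79.9 80.9 79.8]
t key ctr [ 504.3 -240.5] L [24.5 24.8 24.3 25.7] ang [-96.8 170.6  85.4  -8.8] mod [83.2 80.6 85.4 81.2]
s hex ctr [613.7  72.1] L [10.3  8.  10.1 10.   7.4  9.9] ang [  83.9   19.2  -37.2 -103.4 -153.7  141.1] mod [23.9 19.2 22.8 16.6 26.3 21.1]
t hex ctr [611.8  70.2] L [9.4 9.4 8.6 9.8 9.4 8.7] ang [ -34.8  -92.5 -160.   149.6   83.2   22.9] mod [25.2 27.5 20.  29.6 23.2 22.9]
slot tri [612.5  76.   47.4] [0.34 0.34]
key tri [ 504.6 -241.7  101.7] [0.32 0.32]
hex tri [612.2  71.3  39.3] [0.51 0.51]
```

```bash
cat >> h.py <<'E'
def quat(psi):  # psi: jaw (tool y) direction in deg, tool down
    a=np.radians((psi+90)/2); return [float(np.cos(a)),float(np.sin(a)),0.,0.]
def psi_of(q):
    from scipy.spatial.transform import Rotation as R
    y=R.from_quat(q).as_matrix()[:,1]; return np.degrees(np.arctan2(y[1],y[0]))
E
python3 - <<'E'
from h import *
print(psi_of(get_obs()['tcp_rot']))
for nm,p in(("key",[.506,-.24,.2]),("slot",[.613,.072,.12])):
    for psi in range(-180,180,30):
        j=inverse_kinematics(p,quat(psi-8)); print(nm,psi-8,None if j is None else np.round(j,2))
E
```

```text
76.03150982412319
key -188 [-0.34  0.68  1.12  2.04 -0.78  0.93 -2.08]
key -158 [-0.34  0.68  1.12  2.04 -0.78  0.93 -1.56]
key -128 [-0.34  0.68  1.12  2.04 -0.78  0.93 -1.04]
key -98 [-0.29  0.61  1.    2.04 -0.69  0.87 -0.62]
key -68 [-0.22  0.55  0.85  2.03 -0.58  0.81 -0.22]
key -38 [-0.23  0.56  0.88  2.03 -0.6   0.82  0.33]
key -8 [-0.21  0.54  0.82  2.03 -0.56  0.8   0.81]
key 22 [-0.12  0.5   0.68  2.03 -0.45  0.76  1.21]
key 52 [-0.02  0.47  0.52  2.02 -0.34  0.74  1.61]
key 82 [ 0.05  0.45  0.41  2.02 -0.26  0.72  2.05]
key 112 [ 0.12  0.44  0.31  2.01 -0.2   0.72  2.51]
key 142 [ 0.96  0.57 -0.92  1.96  0.58  0.9   2.22]
slot -188 [ 0.07  0.62 -0.42  1.92  0.39  0.68  2.41]
slot -158 [-0.83  0.89  1.11  1.98 -1.    0.97 -1.96]
slot -128 [-0.83  0.89  1.11  1.98 -1.    0.97 -1.44]
slot -98 [-0.65  0.7   0.7   1.97 -0.67  0.72 -1.25]
slot -68 [-0.59  0.67  0.6   1.96 -0.58  0.69 -0.81]
slot -38 [-0.52  0.64  0.48  1.96 -0.47  0.65 -0.41]
slot -8 [-0.44  0.62  0.35  1.95 -0.35  0.63 -0.  ]
slot 22 [-0.36  0.6   0.23  1.95 -0.23  0.62  0.4 ]
slot 52 [-0.28  0.59  0.11  1.94 -0.1   0.61  0.8 ]
slot 82 [-0.19  0.59 -0.02  1.94  0.02  0.61  1.2 ]
slot 112 [-0.11  0.59 -0.15  1.93  0.15  0.63  1.6 ]
slot 142 [-0.02  0.6  -0.29  1.92  0.27  0.65  2.01]
```

```bash
python3 - <<'E'
from h import *
def st(m):
    o=get_obs();print(m,round(o['time_s'],2),(o['tool_pos']*1000).round(1),psi_of(o['tcp_rot']).round(2),o['wrist_force'].round(2),o['torque'].round(3),(o['grip_width']*1000).round(1))
move_pose([.506,-.240,.16],quat(-8));st('above')
for n in("scene","top"):
    p,d=grab_frame(n);cv2.imwrite(f"pics/{n}1.png",p[:,:,::-1])
st('')
E
```

```text
Traceback (most recent call last):
AttributeError: 'float' object has no attribute 'round'
```

```bash
cat >> h.py <<'E'
def st(m):
    o=get_obs();print(m,'t',round(float(o['time_s']),2),np.round(np.array(o['tool_pos'])*1000,1),'psi',round(float(psi_of(o['tcp_rot'])),2),'F',np.round(o['wrist_force'],2),'M',np.round(o['torque'],3),'w',round(o['grip_width']*1000,1)); return o
E
python3 - <<'E'
from h import *
st('a')
for n in("scene","top"):
    p,d=grab_frame(n);cv2.imwrite(f"pics/{n}1.png",p[:,:,::-1])
st('')
E
```

```text
a t 3.59 [ 506.4 -239.4  159.9] psi -7.93 F [-0.27 -0.24 -0.92] M [-0.055  0.037 -0.009] w 92.8
 t 3.69 [ 506.3 -239.5  159.9] psi -7.94 F [-0.49  0.12  0.  ] M [-0.087  0.119 -0.034] w 92.8
```

View pics/scene1.png

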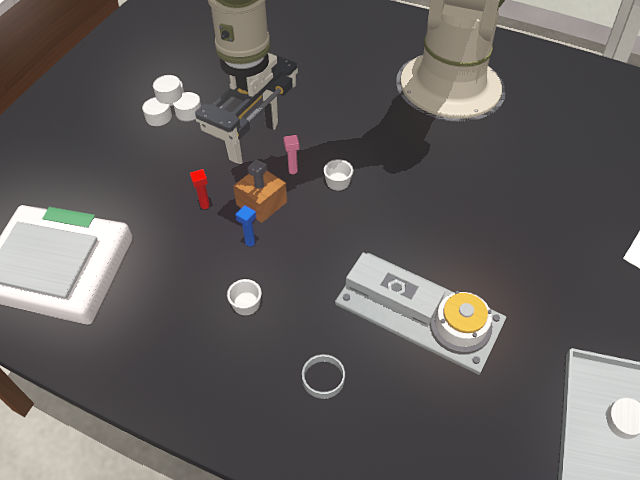

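View pics/top1.png

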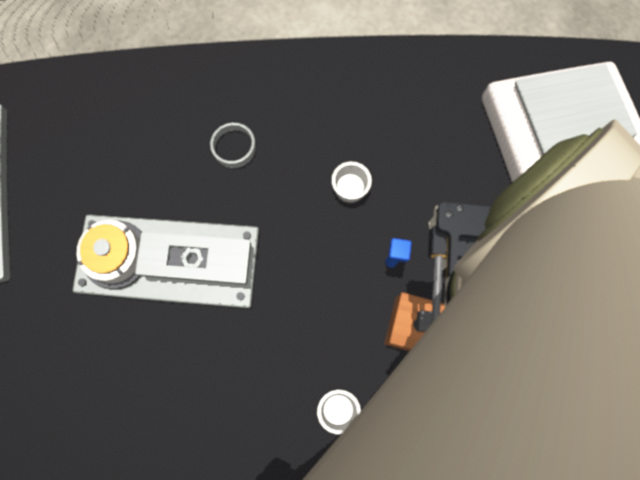

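The gripper sits over the stand with its fingers at (232,150) and (275,115). The head at (258,172) is between them, and the blue and pink keys are clear.

```bash
python3 - <<'E'
from h import *
move_l([.506,-.240,.078],rate=.12);st('down')
close();st('closed')
move_l([.506,-.240,.150],rate=.12);st('up')
p,d=grab_frame("scene");cv2.imwrite("pics/scene2.png",p[:,:,::-1]);np.savez('scene2.npz',p=p,d=d)
c=cv2.resize(p[60:220,170:330,::-1],None,fx=3.7,fy=3.7,interpolation=cv2.INTER_CUBIC);cv2.imwrite('pics/s2c.png',c)
E
```

```text
down t 4.53 [ 506.2 -240.3   78.4] psi -8.01 F [0.23 0.29 0.16] M [-0.106  0.123 -0.003] w 93.1
closed t 5.58 [ 506. -240.   78.] psi -8.0 F [-0.22  0.71  0.18] M [-0.078  0.13   0.016] w 26.0
up t 6.33 [ 505.8 -239.6  149.6] psi -7.98 F [-0.29  0.11 -2.67] M [-0.073  0.132  0.019] w 25.6
```

View pics/s2c.png

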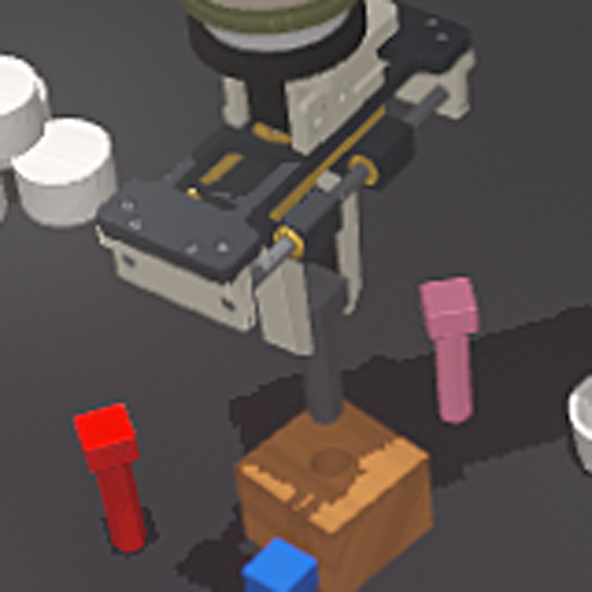

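Lifted: the tip is clear over the stand, and the grip width of 25.6–26.0 mm shows the jaws are square on the head. Next I carry it over the slot and work out which head sides the hex corners belong to.

```bash
python3 - <<'E'
from h import *
V=camera_info('scene')['view'];o=-V[:3,:3].T@V[:3,3];d=o-np.array([.613,.072,.1]);beta=np.degrees(np.arctan2(d[1],d[0]));print('cam',o,'az',beta)
move_pose([.600,-.05,.20],quat(8))
# psi with 2 options
i=0
for psi in (24,-6):
    move_pose([.613,.0715,.150],quat(psi));dwell(.2);st('hover')
    for n in("scene","top"):
        p,dd=grab_frame(n);np.savez(f'{n}_h{i}.npz',p=p,d=dd)
        if n=="scene":
            x,y=w2px(n,np.array([.613,.0715,.110])).astype(int);print(x,y)
            c=cv2.resize(p[y-50:y+50,x-60:x+60,::-1],None,fx=6.6,fy=6,interpolation=cv2.INTER_CUBIC);cv2.imwrite(f'pics/hov{i}.png',c)
        else: cv2.imwrite(f'pics/hovt{i}.png',p[:,:,::-1])
    i+=1
E
```

```text
cam [1.17891229 0.18559398 0.91246213] az 11.349989081857405
hover t 8.04 [613.2  69.5 150.5] psi 23.82 F [ 0.92 -0.24 -2.89] M [-0.075  0.019  0.032] w 25.9
400 263
hover t 8.8 [613.   71.3 150.2] psi -5.87 F [ 0.12 -0.68 -2.35] M [-0.1    0.096 -0.055] w 25.5
400 263
```

View pics/hov0.png

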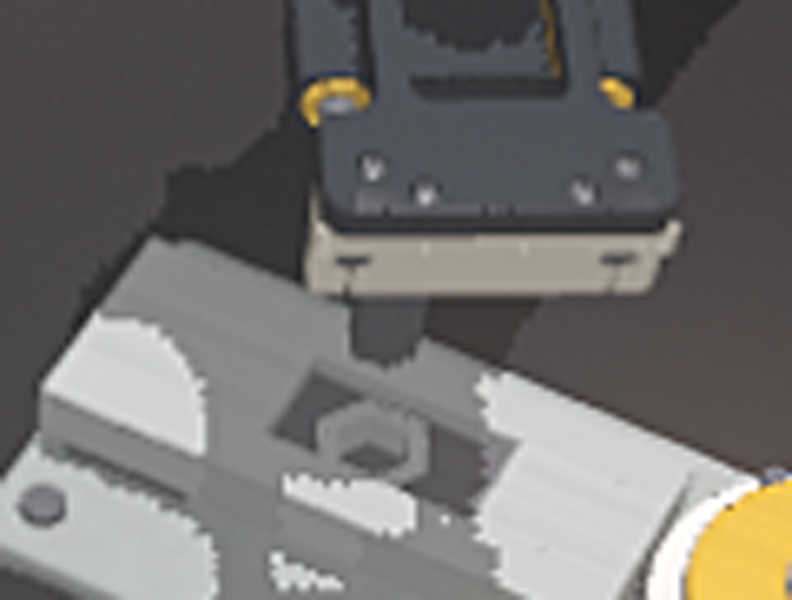

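View pics/hov1.png

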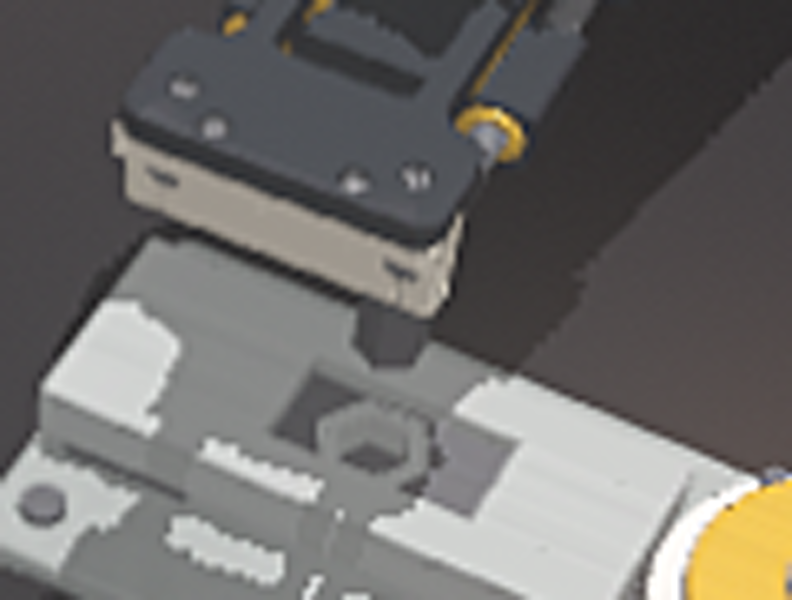

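View pics/hovt1.png

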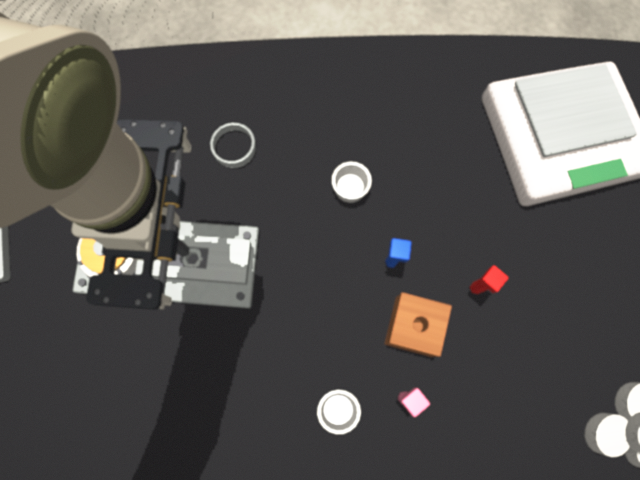

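```bash
python3 - <<'E'
from h import *
i=2
for psi in (-48.65,-78.65):
    move_pose([.613,.0715,.150],quat(psi));dwell(.15);st('hover')
    p,dd=grab_frame("scene");np.savez(f'scene_h{i}.npz',p=p,d=dd)
    x,y=400,263
    c=cv2.resize(p[y-30:y+30,x-36:x+36,::-1],None,fx=10,fy=10,interpolation=cv2.INTER_CUBIC)
    c=np.clip(c.astype(float)*1.8,0,255).astype(np.uint8)
    cv2.imwrite(f'pics/hov{i}.png',c)
    i+=1
E
```

```text
hover t 9.65 [613.   71.4 150.2] psi -48.51 F [-0.05 -0.83 -2.5 ] M [-0.001  0.14  -0.06 ] w 25.3
hover t 10.32 [613.   71.4 150.2] psi -78.47 F [ 0.51  0.69 -2.73] M [-0.062  0.189  0.019] w 26.2
```

View pics/hov2.png

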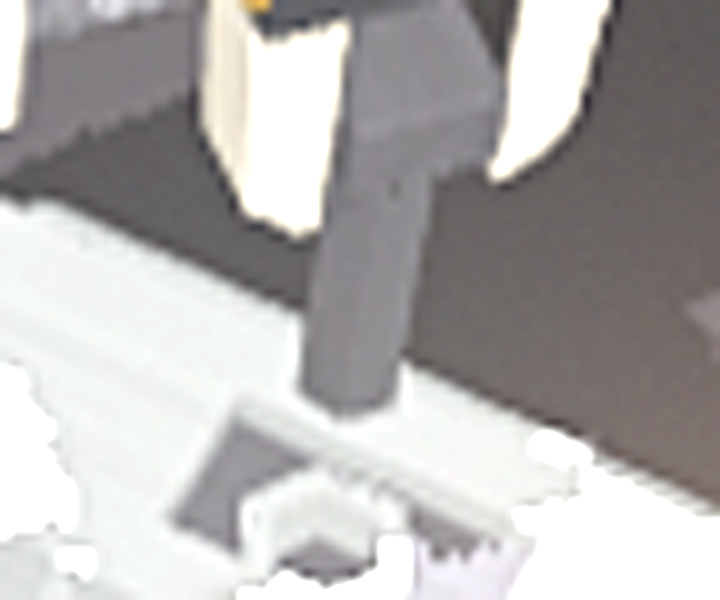

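View pics/hov3.png

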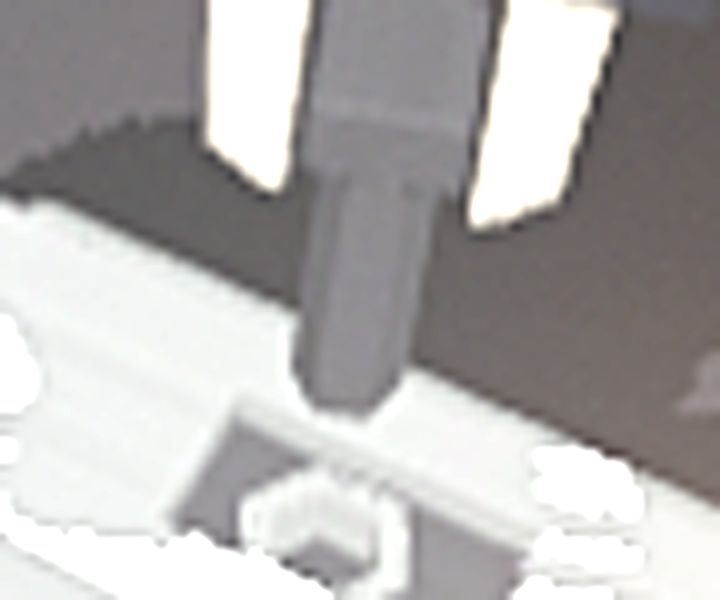

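```bash
python3 - <<'E'
from h import *
t=np.linspace(0,2*np.pi,60)
for nm,tp,psi,px in(('h0',(613.2,69.5,150.5),24,(398.3,272.8)),('h1',(613,71.3,150.2),-6,(398.9,273.8)),('h2',(613,71.4,150.2),-48.5,(398.5,274)),('h3',(613,71.4,150.2),-78.5,(398,274))):
    tp=np.array(tp)/1000; c=tp-[0,0,.063]
    q=w2px('scene',c+np.c_[.005*np.cos(t),.005*np.sin(t),0*t]); pred=np.array([q[:,0].mean(),q[:,1].max()])
    W=atz('scene',np.array([px[0],pred[0]]),np.array([px[1],pred[1]]),c[2])*1000
    d=(W[0]-W[1])[:2]; a=np.radians(psi); y=np.array([np.cos(a),np.sin(a)]);x=np.array([-y[1],y[0]])
    print(nm,pred.round(1),px,'apparent shift',d.round(1),'in tool x(psi+90),y',(d@x).round(1),(d@y).round(1))
E
```

```text
h0 [397.5 273.4] (398.3, 272.8) apparent shift [-1.6  0.8] in tool x(psi+90),y 1.4 -1.2
h1 [398.6 273.8] (398.9, 273.8) apparent shift [-0.2  0.5] in tool x(psi+90),y 0.5 -0.2
h2 [398.6 273.8] (398.5, 274) apparent shift [ 0.5 -0.1] in tool x(psi+90),y 0.3 0.4
h3 [398.6 273.8] (398, 274) apparent shift [ 0.8 -0.8] in tool x(psi+90),y 0.6 1.0
```

The h2 and h3 views show the hex corners lie along the jaw axis: a corner faces the camera at -48.7° and a flat at -78.7°. So the key fits at a jaw angle of about 23.7°. I descend there in small force-checked steps.

```bash
python3 - <<'E'
from h import *
X,Y=.6132,.0718
move_pose([X,Y,.135],quat(23.7));dwell(.15)
F=[]
for _ in range(5): F.append(get_obs()['wrist_force']);dwell(.02)
b=np.mean(F,0);st('base');print(b.round(2))
move_l([X,Y,.109],rate=.08);st('z109')
z=.109
while z>.0915:
    z-=.001; move_l([X,Y,z],rate=.03)
    o=get_obs();f=o['wrist_force']-b
    print(round(z*1000,1),np.round(np.array(o['tool_pos'])*1000,2),f.round(1),o['torque'].round(2),round(float(o['time_s']),2))
    if f[2]>4 or np.hypot(*f[:2])>5: print('contact');break
E
```

```text
base t 11.88 [613.1  71.8 134.8] psi 23.68 F [ 0.7   0.64 -2.51] M [-0.116 -0.027 -0.016] w 25.4
[-0.13 -0.3  -2.68]
z109 t 12.35 [612.9  71.6 108.3] psi 23.68 F [ 1.21  0.12 -2.48] M [-0.043  0.031 -0.012] w 25.9
108.0 [613.37  71.79 108.27] [-0.2  0.9 -0.4] [-0.05  0.06  0.  ] 12.6
107.0 [613.19  71.85 107.06] [-0.1  0.3  0.6] [-0.07  0.03 -0.  ] 12.85
106.0 [613.18  71.8  105.96] [0.4 1.1 0.1] [-0.08  0.03 -0.01] 13.1
105.0 [613.14  71.8  104.91] [-0.1 -0.1  0.6] [-0.07  0.06  0.09] 13.35
104.0 [613.16  71.8  103.93] [-0.6  0.   0.2] [-0.04  0.03 -0.03] 13.6
103.0 [613.14  71.8  102.91] [ 0.  -0.1  0.4] [-0.05  0.02  0.  ] 13.85
102.0 [613.19  71.82 101.95] [-0.1  0.4 -1.1] [-0.08  0.05  0.05] 14.1
101.0 [613.16  71.81 100.93] [0.2 0.1 0.4] [-0.04 -0.01 -0.  ] 14.35
100.0 [613.12  71.81  99.92] [-0.   0.9  0.1] [-0.1   0.01 -0.01] 14.6
99.0 [613.17  71.81  98.93] [-0.1 -0.8  0.6] [-0.07  0.04  0.  ] 14.85
98.0 [613.16  71.79  97.93] [ 0.4 -0.7 -0.2] [-0.03 -0.    0.02] 15.1
97.0 [613.17  71.79  96.93] [0.5 1.4 0.2] [-0.01  0.03 -0.04] 15.35
96.0 [613.15  71.79  95.94] [-0.3  1.1  0.3] [-0.12  0.    0.03] 15.6
95.0 [613.16  71.8   94.93] [ 0.1 -0.   0.1] [-0.06  0.01 -0.02] 15.85
94.0 [613.15  71.82  93.94] [-0.7  0.3  0.5] [-0.08  0.03 -0.02] 16.1
93.0 [613.15  71.79  92.92] [1.  0.5 0.7] [-0.05  0.06 -0.03] 16.35
92.0 [613.16  71.81  91.92] [ 0.2  0.2 -0. ] [-0.1   0.   -0.03] 16.6
91.0 [613.29  71.78  91.02] [ 1.  -1.3  0.5] [-0.06 -0.03 -0.05] 16.85
```

```bash
cat >> h.py <<'E'
X,Y=.6132,.0718
def avg(n=5):
    F=[];M=[]
    for _ in range(n):
        o=get_obs();F.append(o['wrist_force']);M.append(o['torque']);dwell(.01)
    return np.mean(F,0),np.mean(M,0)
E
python3 - <<'E'
from h import *
z=.091
while z>.0885:
    z-=.0005; move_l([X,Y,z],rate=.03); f,m=avg()
    o=get_obs();print(round(z*1000,1),np.round(o['tool_pos'][2]*1000,2),f.round(1),m.round(3))
    if f[2]>0: break
print('--turn')
psi=23.7
while psi>-20:
    psi-=4; move_l([X,Y,z],ori=quat(psi)) ; f,m=avg(3);o=get_obs();print(round(psi,1),round(float(psi_of(o['tcp_rot'])),1),f.round(1),m.round(3),round(float(o['time_s']),2))
    if abs(m[2])>.25 or np.hypot(*f[:2])>8: print('stop');break
E
```

```text
90.5 90.91 [-1.4 -0.2  4.4] [-0.102  0.328 -0.02 ]
--turn
19.7 19.7 [-1.2 -0.1  5.9] [-0.136  0.401  0.02 ] 17.42
15.7 15.7 [-1.2 -0.4  6.1] [-0.216  0.362  0.026] 17.69
11.7 11.7 [-0.8 -0.2  5.6] [-0.087  0.295 -0.001] 17.97
7.7 7.7 [-0.8  0.4  5.5] [ 0.004  0.354 -0.002] 18.24
3.7 3.7 [-2.   0.   6.6] [-0.024  0.407  0.02 ] 18.52
-0.3 -0.3 [-1.3  0.4  7.2] [0.002 0.456 0.01 ] 18.79
-4.3 -4.3 [-1.5  0.3  7. ] [ 0.038  0.526 -0.004] 19.07
-8.3 -8.3 [-1.6  0.4  7.9] [0.063 0.528 0.007] 19.34
-12.3 -12.3 [-1.7  0.2  7.6] [0.063 0.57  0.017] 19.62
-16.3 -16.3 [-2.   0.3  7.6] [ 0.083  0.595 -0.018] 19.89
-20.3 -20.3 [-1.9  0.8  8.2] [ 0.103  0.655 -0.009] 20.17
```

```bash
python3 - <<'E'
from h import *
move_l([X,Y,.0911],rate=.03)
f,m=avg();st('');print(f.round(2),m.round(3))
p,d=grab_frame("scene")
c=cv2.resize(p[230:320,340:440,::-1],None,fx=6.6,fy=6.6,interpolation=cv2.INTER_CUBIC)
cv2.imwrite('pics/turn0.png',np.clip(c.astype(float)*1.5,0,255).astype(np.uint8))
E
```

```text
t 20.46 [613.2  72.   91. ] psi -20.28 F [-0.13  0.4   0.88] M [0.108 0.186 0.033] w 26.0
[-0.29  0.77  1.12] [ 0.11   0.22  -0.005]
```

View pics/turn0.png

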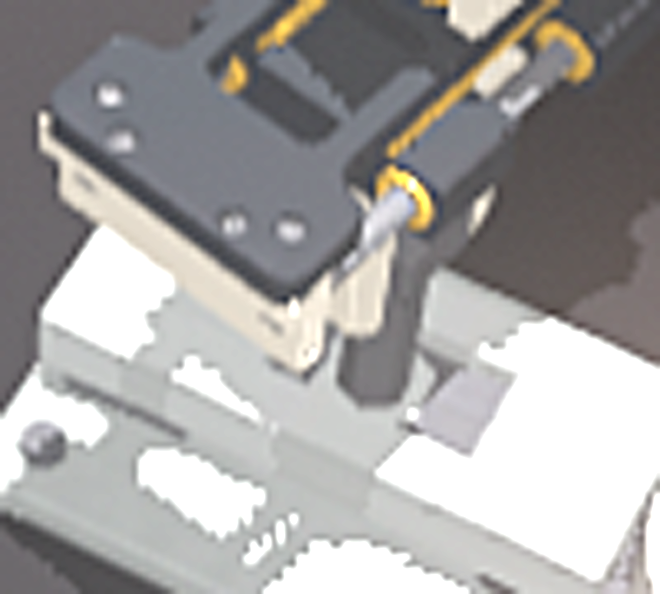

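```bash
python3 - <<'E'
from h import *
psi=-20.3
while psi>-76:
    psi-=8; move_l([X,Y,.0911],ori=quat(psi)) ; f,m=avg(3);o=get_obs();print(round(psi,1),f.round(1),m.round(3),round(float(o['time_s']),2))
    if abs(m[2])>.25 or np.hypot(*f[:2])>8: print('stop');break
gripper_open();st('open')
f,m=avg();print(f.round(2),m.round(3))
for n in("scene","top"):
    p,d=grab_frame(n);np.savez(n+'_r1.npz',p=p)
    a=(230,340) if n=="scene" else (205,140)
    c=cv2.resize(p[a[0]:a[0]+90,a[1]:a[1]+100,::-1],None,fx=6.6,fy=6.6,interpolation=cv2.INTER_CUBIC)
    cv2.imwrite(f'pics/r1{n}.png',np.clip(c.astype(float)*1.5,0,255).astype(np.uint8))
E
```

```text
-28.3 [-1.2  0.7  0.9] [ 0.224  0.297 -0.027] 20.82
-36.3 [-1.   1.8  1. ] [ 0.345  0.395 -0.029] 21.14
-44.3 [-0.6  2.4  1. ] [ 0.546  0.475 -0.017] 21.46
-52.3 [-1.6  2.2  0.8] [ 0.799  0.554 -0.008] 21.77
-60.3 [-2.   3.3  0.9] [ 0.991  0.66  -0.023] 22.09
-68.3 [-1.9  5.1  0.6] [ 1.246  0.702 -0.038] 22.41
-76.3 [-2.2  5.5  0.4] [ 1.448e+00  6.780e-01 -1.000e-03] 22.73
open t 23.88 [613.2  71.8  91.1] psi -76.3 F [-0.81 -0.64  0.55] M [ 0.011  0.221 -0.007] w 92.5
[-0.12 -0.23 -0.09] [-0.036  0.171  0.001]
```

View pics/r1scene.png

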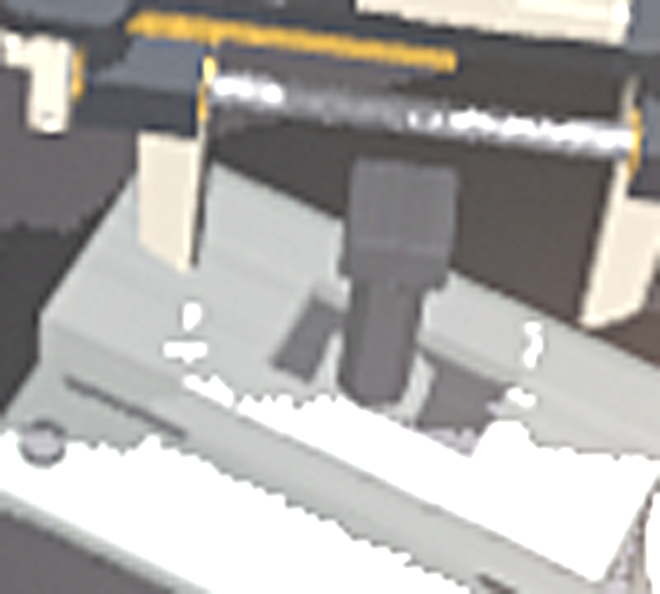

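View pics/r1top.png

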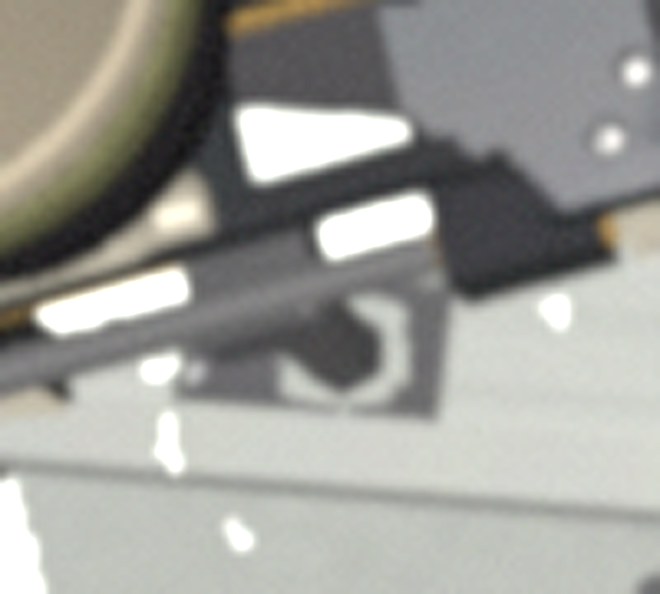

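The scene crop shows the key upright and released in the screw at about crop (385,300), with its head clear between the open fingers. The side force grew from a small grip offset, so I shift the turning axis by about 0.5 mm and regrasp.

```bash
sed -i 's/^X,Y=.*/X,Y=.6131,.0722/' h.py; python3 - <<'E'
from h import *
psi=13.7
move_pose([X,Y,.0911],quat(psi));st('rot')
close();f,m=avg();st('closed');print(f.round(1),m.round(2))
while psi>-50:
    psi-=8; move_l([X,Y,.0911],ori=quat(psi)) ; f,m=avg(3);o=get_obs();print(round(psi,1),f.round(1),m.round(3),round(float(o['time_s']),2))
    if abs(m[2])>.25 or np.hypot(*f[:2])>8: print('stop');break
E
```

```text
rot t 25.15 [613.   72.1  91. ] psi 13.57 F [-1.04  0.46 -0.28] M [-0.107  0.052  0.042] w 93.1
closed t 26.24 [613.3  72.2  91.2] psi 13.71 F [ 1.01 -0.48 -0.8 ] M [-0.001 -0.147 -0.023] w 26.1
[ 0.6  0.5 -0.2] [-0.05 -0.14  0.03]
5.7 [ 1.1 -0.1  0.9] [ 0.001 -0.098 -0.018] 26.56
-2.3 [0.9 0.5 0.5] [ 0.003 -0.15  -0.018] 26.88
-10.3 [0.9 0.7 1.4] [ 0.061 -0.079 -0.023] 27.19
-18.3 [0.7 0.9 1.4] [ 0.151 -0.05  -0.028] 27.51
-26.3 [0.4 0.7 1.9] [ 0.236 -0.004 -0.025] 27.82
-34.3 [-0.1  0.8  1.8] [ 0.32   0.055 -0.055] 28.14
-42.3 [-0.1  1.6  2.6] [ 0.462  0.155 -0.042] 28.46
-50.3 [-0.1  2.   3.4] [ 0.628  0.231 -0.04 ] 28.77
```

```bash
python3 - <<'E'
from h import *
gripper_open();psi=39.7
move_pose([X,Y,.0911],quat(psi));st('rot')
close();f,m0=avg(8);st('closed');print(f.round(1),m0.round(3))
while psi>-14:
    s=6 if psi>16 else 1.5
    psi-=s; move_l([X,Y,.0911],ori=quat(psi)) ; f,m=avg(5);o=get_obs();print(round(psi,1),round(float(psi_of(o['tcp_rot'])),2),f.round(1),m.round(3),round(float(o['tau'][6]),3),round(o['grip_width']*1e3,1),round(float(o['time_s']),2))
    if abs(m[2]-m0[2])>.15 or np.hypot(*f[:2])>8: print('stop');break
E
```

```text
rot t 31.03 [613.   72.1  91.1] psi 39.57 F [-0.29  0.63 -0.66] M [-0.046  0.093 -0.009] w 93.3
closed t 32.15 [613.2  72.3  91.1] psi 39.7 F [ 1.25  0.1  -0.27] M [-0.041 -0.086  0.016] w 25.7
[ 0.2  0.2 -0.1] [ 0.09  -0.12   0.001]
33.7 33.87 [0.7 0.5 0.1] [ 0.103 -0.143 -0.044] -0.118 25.6 32.45
27.7 27.94 [0.5 1.1 0.4] [ 0.175 -0.155 -0.061] -0.105 25.3 32.75
21.7 21.96 [0.9 0.8 0.5] [ 0.247 -0.179 -0.044] -0.102 25.5 33.05
15.7 15.96 [0.8 0.9 0.7] [ 0.273 -0.209 -0.027] -0.102 26.1 33.35
14.2 14.31 [1.1 1.4 0.3] [ 0.295 -0.23   0.058] -0.065 25.7 33.64
12.7 12.76 [1.  1.5 1.2] [ 0.321 -0.192  0.043] -0.073 25.8 33.93
11.2 11.24 [1.  1.5 1. ] [ 0.329 -0.239  0.056] -0.075 25.7 34.23
9.7 9.74 [0.4 1.8 1.6] [ 0.353 -0.223  0.044] -0.075 25.7 34.52
8.2 8.24 [0.7 1.3 1.6] [ 0.376 -0.217  0.014] -0.075 25.9 34.81
6.7 6.74 [1.  1.9 1.4] [ 0.378 -0.182  0.05 ] -0.075 25.8 35.1
5.2 5.24 [0.7 2.  2.1] [ 0.377 -0.17   0.037] -0.075 25.7 35.39
3.7 3.74 [0.7 1.8 1.5] [ 0.395 -0.16   0.015] -0.075 25.8 35.68
2.2 2.24 [1.1 1.5 2.1] [ 0.423 -0.123  0.024] -0.075 26.0 35.98
0.7 0.74 [1.2 1.7 2.3] [ 0.44  -0.118  0.032] -0.075 25.9 36.27
-0.8 -0.76 [0.6 1.8 2.6] [ 0.424 -0.133  0.046] -0.075 25.3 36.56
-2.3 -2.26 [0.8 1.8 2.5] [ 0.453 -0.109  0.052] -0.075 25.6 36.85
-3.8 -3.76 [0.4 1.6 3. ] [ 0.432 -0.064  0.038] -0.075 26.0 37.14
-5.3 -5.25 [0.5 1.8 2.8] [ 0.467 -0.078  0.097] -0.133 25.8 37.43
-6.8 -6.76 [0.7 1.6 2.7] [ 0.466 -0.046  0.129] -0.162 25.7 37.73
-8.3 -8.26 [1.  1.7 2.3] [ 0.458 -0.035  0.144] -0.177 25.9 38.02
-9.8 -9.76 [0.6 1.8 2. ] [ 0.449 -0.005  0.164] -0.2 25.8 38.31
stop
```

Torque rises steadily from psi ≈ -5° (wrist joint 0.075 → 0.20 N m, about three times the drag), so the screw is on its stop. I ease off the load, release and look.

```bash
python3 - <<'E'
from h import *
move_l([X,Y,.0911],ori=quat(-4.5));f,m=avg();print(f.round(1),m.round(3))
gripper_open();st('open')
move_l([X,Y,.17],rate=.12)
move_pose([.58,-.12,.25],quat(-4.5));st('away')
f,m=avg();print(f.round(1))
for n in("scene","top"):
    p,d=grab_frame(n);np.savez(n+'_e.npz',p=p,d=d);cv2.imwrite(f'pics/{n}_e.png',p[:,:,::-1])
    a=(235,345) if n=="scene" else (215,140)
    c=cv2.resize(p[a[0]:a[0]+80,a[1]:a[1]+100,::-1],None,fx=8,fy=7.5,interpolation=cv2.INTER_CUBIC)
    cv2.imwrite(f'pics/e{n}.png',np.clip(c.astype(float)*1.2,0,255).astype(np.uint8))
E
```

```text
[0.7 1.5 1.7] [ 0.476 -0.069  0.056]
open t 39.76 [613.1  72.2  91.1] psi -4.5 F [-0.14  0.12 -0.29] M [-0.053  0.051 -0.002] w 93.0
away t 41.42 [ 580.3 -118.1  249. ] psi -4.4 F [ 0.35  0.67 -0.24] M [-0.042  0.064  0.01 ] w 92.7
[ 0.5  0.3 -0.5]
```

View pics/escene.png

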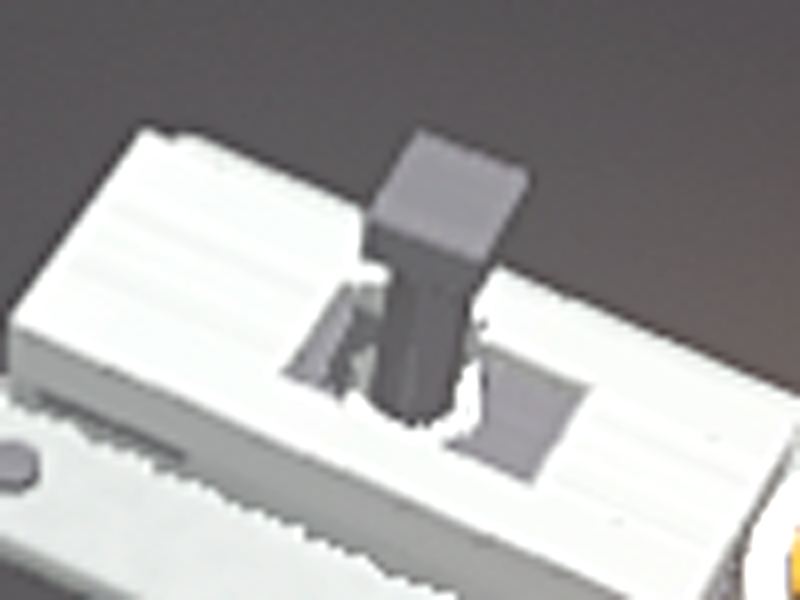

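View pics/etop.png

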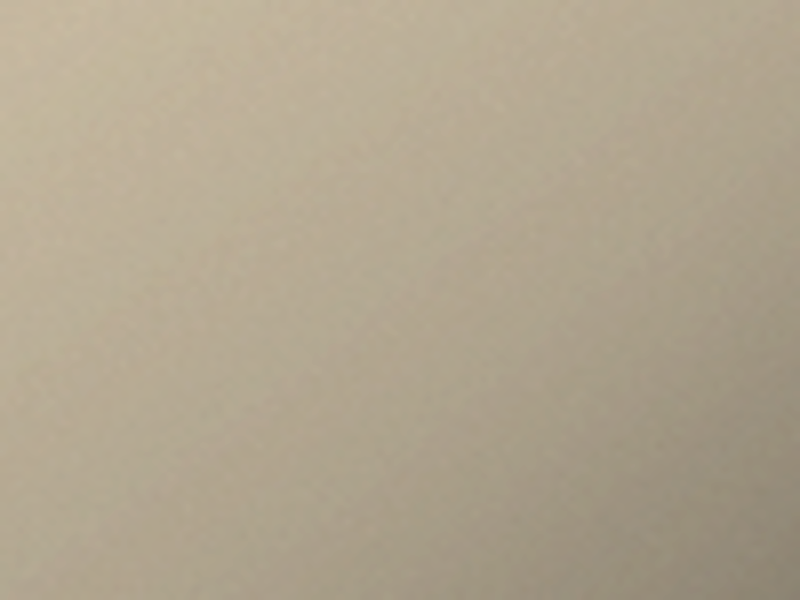

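```bash
python3 - <<'E'
from h import *
move_joints([-1.404,0.599,-0.003,1.599,0.002,0.943,-0.08]);st('home')
for n in("scene","top"):
    p,d=grab_frame(n);np.savez(n+'_f.npz',p=p,d=d);cv2.imwrite(f'pics/{n}_f.png',p[:,:,::-1])
    P=cloud(n,d).reshape(-1,3)
    Q=P[(abs(P[:,0]-.613)<.03)&(abs(P[:,1]-.072)<.03)&(P[:,2]>.11)&(P[:,2]<.13)]
    r=cv2.minAreaRect((Q[:,:2]*1000).astype(np.float32));print(n,len(Q),np.median(Q[:,2]),Q.mean(0).round(4),r)
    a0=np.load(n+'0.npz')['p'].astype(int);print('diff px',[(k,int((abs(p.astype(int)-a0).max(2)[y-28:y+28,x-28:x+28]>60).sum())) for k,(x,y) in dict(scene=dict(ta=(338,175),tb=(245,297),ring=(323,376)),top=dict(ta=(339,411),tb=(351,182),ring=(233,145)))[n].items()])
c=cv2.resize(p[225:290,140:240,::-1],None,fx=8,fy=8,interpolation=cv2.INTER_CUBIC);cv2.imwrite('pics/etop2.png',c)
E
```

```text
home t 44.77 [175.8 703.5 219. ] psi 75.98 F [-0.7  -0.35 -0.18] M [-0.008 -0.02   0.029] w 92.9
scene 262 0.11898977054189547 [0.617  0.0725 0.1185] ((614.3404541015625, 72.17625427246094), (26.313461303710938, 29.11471939086914), 83.75585174560547)
diff px [('ta', 0), ('tb', 0), ('ring', 0)]
top 438 0.11842070270839164 [0.6107 0.0697 0.1181] ((611.50048828125, 70.68329620361328), (26.05046272277832, 25.8685359954834), 85.77595520019531)
diff px [('ta', 0), ('tb', 0), ('ring', 0)]
```

View pics/etop2.png

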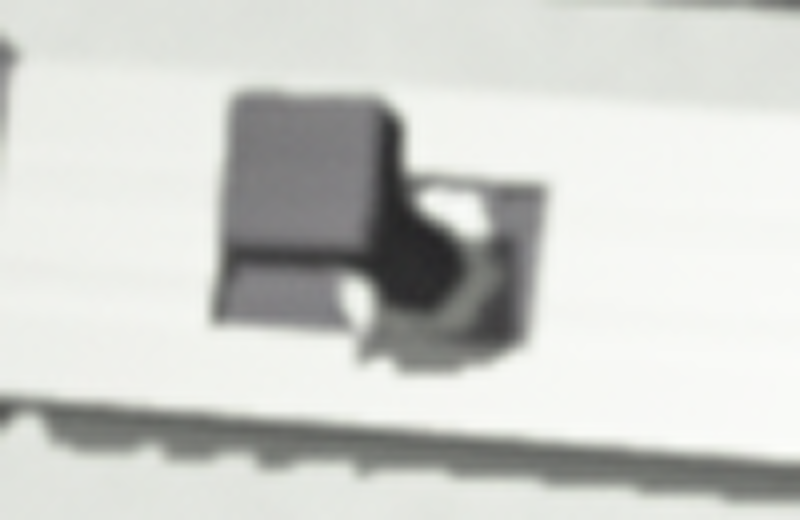

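View pics/scene_f.png

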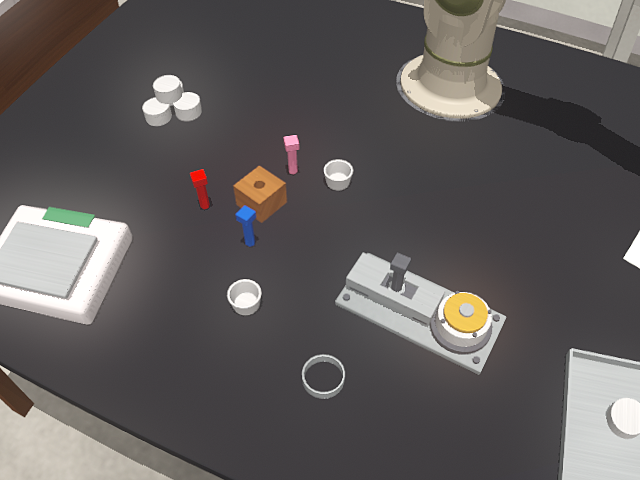

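```bash
python3 -c "
from cell import *
job_done()"
```

```text
the job is handed in; nothing more can be done
```

I took the dark key from the stand, seated it in the screw, and turned it clockwise to what the torque shows is the stop. I regrasped the head twice on the way, then let go, and handed the job in at about 45 s of the 72 s.

**What the checks showed**
- **Seating:** The key went in without side contact. It touched bottom at the expected 14 mm depth, and the steps stopped at about 7 N over baseline. During the first turn the vertical load reached about 11 N before I backed off 0.6 mm.
- **Stop:** The last wrist-joint torque reading was about 0.20 N m, against a steady 0.075 N m before the rise. I stopped there and eased off before letting go.
- **Final state:** The key stands upright and free. Its head top is at 118.4–119.0 mm in both cameras (119 mm expected for full depth). The tins and ring show no change in either camera, and the arm is back at its start pose, clear of everything.

**What disagreed**
- **Stop angle:** The torque rise began about 7° later than I had calculated from the clearance between key and socket. I put this down to give in the grip plus a few degrees of measuring error.
- **No direct view of the screw:** Its final angle was not seen in the pictures. It rests on the torque rise and the total angle turned.
- **Side force:** In the first part turn the side force grew to about 6 N because the key sat slightly off-centre in the grip. Shifting the turning axis by about 0.4 mm at the next grasp reduced it to about 2 N.
- **Camera match:** The two cameras differed by up to 4 mm on the key's position, so I used the mean for the grasp.

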